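# Fetch the matching ink refill

## Task

One marker lies on the paper job sheet of the refill station: find the ink refill of the same colour among the three lying on the free-spinning turntable, and stand it upright, cap up, on the station's white square, pushed snug and flat against the dark steel stop. Handle it gently against the station, leave the other two refills lying on the turntable, and do not disturb the markers or the other things on the desk.

Things in the scene. Friction and masses are not known exactly. Their poses are not given: they have to be found in the camera images.
- turntable: Round wooden turntable, 284 mm diameter, top surface 25 mm above the desk, that spins freely about its vertical axis when touched (no drive, almost no friction). Origin on its axis at desk level. The three refills lie on it side by side, about 85 mm apart.
- station: Fixed grey plate 170 (x) x 240 (y) x 4 mm, origin at the centre of its underside, +x away from the robot. Right half (-y): a dark steel stop, a rigid upright fence 60 wide (y), 10 thick, 30 mm high above the plate, its face looking to -x, with a white 42 mm square (the standing place) before it. Left half (+y): a paper job sheet with one marker.
- stop (a point): On the station plate's top surface (4 mm above the desk), at the foot of the stop's front face, mid-width; axes as the station's: the refill stands on its -x side, x runs into the fence, y along the fence. A refill standing flat against the fence has its axis at x = -18 mm.
- job_sheet (a point): Centre of the paper job sheet (160 x 112 mm, look only) on the station plate: the marker within 65 mm of it is the one to be refilled.
- refill_green: White square ink refill with green screw cap and band, LYING on the turntable. Body 36 x 36 mm, 80 mm long, then the round cap 26 mm diameter, 22 mm long (102 mm in all); 0.08 to 0.18 kg. Origin: centre of its underside as it lies, 51 mm from either end; +x to its flat foot, -x to its cap, y across, z up. At the start the cap points roughly to the robot. Standing, its +x points straight down.
- refill_green_foot (a point): Centre of the flat base (foot) of the green refill, on its long axis; axes as the bottle's.
- marker_green: Marker pen with green ends, 135 x 16 x 14 mm, lying along its x axis; origin at the centre of its underside. One of the three markers lies on the station's paper job sheet, the other two on the cork mat (which is which varies). Not to be moved.
- refill_orange: White square ink refill with orange screw cap and band, LYING on the turntable. Body 36 x 36 mm, 80 mm long, then the round cap 26 mm diameter, 22 mm long (102 mm in all); 0.08 to 0.18 kg. Origin: centre of its underside as it lies, 51 mm from either end; +x to its flat foot, -x to its cap, y across, z up. At the start the cap points roughly to the robot. Standing, its +x points straight down.
- refill_orange_foot (a point): Centre of the flat base (foot) of the orange refill, on its long axis; axes as the bottle's.
- marker_orange: Marker pen with orange ends, 135 x 16 x 14 mm, lying along its x axis; origin at the centre of its underside. One of the three markers lies on the station's paper job sheet, the other two on the cork mat (which is which varies). Not to be moved.
- refill_blue: White square ink refill with blue screw cap and band, LYING on the turntable. Body 36 x 36 mm, 80 mm long, then the round cap 26 mm diameter, 22 mm long (102 mm in all); 0.08 to 0.18 kg. Origin: centre of its underside as it lies, 51 mm from either end; +x to its flat foot, -x to its cap, y across, z up. At the start the cap points roughly to the robot. Standing, its +x points straight down.
- refill_blue_foot (a point): Centre of the flat base (foot) of the blue refill, on its long axis; axes as the bottle's.
- marker_blue: Marker pen with blue ends, 135 x 16 x 14 mm, lying along its x axis; origin at the centre of its underside. One of the three markers lies on the station's paper job sheet, the other two on the cork mat (which is which varies). Not to be moved.
- mug: White mug, 76 mm diameter, 85 mm high, standing left of and beyond the turntable; bystander. Origin under its centre.
- eraser: Red eraser, 55 x 22 x 14 mm, lying nearer the robot; bystander. Origin under its centre.
- drive: Black external drive, 80 x 115 x 16 mm, on the desk's far side; bystander. Origin under its centre.
- carafe: Glass carafe, 110 mm diameter, 215 mm high, right of the station; bystander. Origin under its centre.
Not all that is in view belongs to the job. Leave any brown look-alike of the refill_orange alone. Leave any purple look-alike of the refill_green alone.

How it is judged (in metres and radians):
On the way:
1. the refill of the job marker's colour is lifted clear of the turntable (((horizontal distance between marker_green and job_sheet below 0.065 m and height (world z) of refill_green above 0.1 m) or (horizontal distance between marker_orange and job_sheet below 0.065 m and height (world z) of refill_orange above 0.1 m) or (horizontal distance between marker_blue and job_sheet below 0.065 m and height (world z) of refill_blue above 0.1 m))), for 0.1 s.
At the end, for the whole second after the job is handed in: The refill of the job marker's colour stands cap up (within 5 deg) on the station plate, its axis 12 to 22 mm in front of the stop (18 = flush) and within 20 mm sideways of its middle, foot within 4 mm of the plate, at rest; the other two lie on the turntable, within 135 mm of its axis (((horizontal distance between marker_green and job_sheet below 0.065 m and angle between refill_green's own x axis and vertical above 3.05 rad and x of refill_green_foot in the frame of stop between -0.022 and -0.012 m and y of refill_green_foot in the frame of stop between -0.02 and 0.02 m and z of refill_green_foot in the frame of stop below 0.004 m and linear speed of refill_green below 0.02 m/s and angular speed of refill_green below 0.1 rad/s and horizontal distance between each of refill_orange, refill_blue and turntable below 0.135 m and height (world z) of refill_orange between 0.018 and 0.045 m and height (world z) of refill_blue between 0.018 and 0.045 m) or (horizontal distance between marker_orange and job_sheet below 0.065 m and angle between refill_orange's own x axis and vertical above 3.05 rad and x of refill_orange_foot in the frame of stop between -0.022 and -0.012 m and y of refill_orange_foot in the frame of stop between -0.02 and 0.02 m and z of refill_orange_foot in the frame of stop below 0.004 m and linear speed of refill_orange below 0.02 m/s and angular speed of refill_orange below 0.1 rad/s and horizontal distance between each of refill_green, refill_blue and turntable below 0.135 m and height (world z) of refill_green between 0.018 and 0.045 m and height (world z) of refill_blue between 0.018 and 0.045 m) or (horizontal distance between marker_blue and job_sheet below 0.065 m and angle between refill_blue's own x axis and vertical above 3.05 rad and x of refill_blue_foot in the frame of stop between -0.022 and -0.012 m and y of refill_blue_foot in the frame of stop between -0.02 and 0.02 m and z of refill_blue_foot in the frame of stop below 0.004 m and linear speed of refill_blue below 0.02 m/s and angular speed of refill_blue below 0.1 rad/s and horizontal distance between each of refill_green, refill_orange and turntable below 0.135 m and height (world z) of refill_green between 0.018 and 0.045 m and height (world z) of refill_orange between 0.018 and 0.045 m))); the robot touches nothing.
It fails at once if a refill of another colour than the job marker's is lifted or tipped up ((not (horizontal distance between marker_green and job_sheet below 0.065 m) and (height (world z) of refill_green above 0.06 m or angle between refill_green's own x axis and vertical above 2.3 rad)) or (not (horizontal distance between marker_orange and job_sheet below 0.065 m) and (height (world z) of refill_orange above 0.06 m or angle between refill_orange's own x axis and vertical above 2.3 rad)) or (not (horizontal distance between marker_blue and job_sheet below 0.065 m) and (height (world z) of refill_blue above 0.06 m or angle between refill_blue's own x axis and vertical above 2.3 rad))).
It fails at once if a marker or other bystander is moved by more than 15 mm (distance of any of marker_green, marker_orange, marker_blue, mug, eraser, drive, carafe from where it was at the start of the episode above 0.015 m).
It fails at once if a refill is dropped on or banged or pressed against the station with more than 40 N (contact force between any of refill_green, refill_orange, refill_blue and station above 40 N).
It also fails if it takes over 46 s, if anything falls off the work surface, if the arm or the gripper's body presses on something with over 40 N, if the wrist force passes 120 N, or if a joint passes its speed limit or range.

## Robot

A 6-joint arm with a two-finger parallel gripper is mounted at the origin on the work surface. World frame = base frame: x ahead of the robot, y to its left, z up, the work surface at z = 0. Lengths are in mm, angles in rad, forces in N, time in s.
With the tool pointing down it reaches from about 350 to 775 mm from the base axis. Payload 7.3 kg.
Tool frame: the origin (TCP) lies midway between the tips of the shut fingers; the grasp point (between the pads) lies 19 mm behind it; z points along the fingers, y is the line along which they close (so a half turn about z gives the same grasp; the last joint's range is limited). The gripper opens to 92 mm and grips with 3 to 60 N. Pads are 19 mm wide; open, the fingers measure 130 mm over their backs; the gripper's body (75 mm by 190 mm) begins 47 mm behind the grasp point.
Start: joints at [-1.272, 0.342, 1.524, -0, 1.275, -0.146], TCP at [225.92, -473.925, 226.741] pointing down, gripper open.
Joint ranges: [-2.53, 2.53], [-0.77, 2.02], [0.04, 2.7], [-1, 4.14], [0.28, 2.66], [-3.11, 3.11]. Speed limits (rad/s): [2.57, 2.57, 3.14, 3.14, 3.14, 3.14].

## Interface

Orientations are given as [roll, pitch, yaw] about the fixed x, y, z axes, in that order (R = Rz(yaw) Ry(pitch) Rx(roll)).
In Python, from plant import bot gives the robot as it stands.
- The arm moves only by the tool servo_tool, never from a script. Its argument "deltas" is a list of rows, each a list of 2 entries, a list of its own where there are three numbers: the shift along the tool's x, y, z in m, then the turn, a rotation vector about the tool's x, y, z in degrees. A call has 1 to 20 rows; each row shifts and turns the commanded pose from where the row before left it, along the tool's axes as they then stand; what a row does not reach is not made up. A row lasts 1/8 s, in which the tool goes at most 62.5 mm and 10.7 degrees, less where a joint would pass 70% of its speed; a pose out of reach is approached as far as the arm can. A call with a gripper value outside its range is refused whole. "fingers" is the opening, from 0 (shut) to 1 (fully open), set as the call begins (left out, the last holds). The fingers move at their own pace and stop on an object; the grip force is fixed at half the most. Time passes only in rows, so rows that do not move let the fingers close. It gives the time, the measured TCP pose, the force, the opening and the grip force at its end, in the units of the state.
- bot.get_obs(): the state, without advancing time (a new reading comes with each control period).
- bot.capture(name): name is "side" or "top" or "wrist"; returns the picture (400x640x3 uint8, red, green, blue); there is no depth.
- bot.camera_model(name): a dict with "mtx" (3x3 intrinsics, pixels), "xyz" and "rotation" of the camera in the world. Camera axes: x right, y down, z forward; pixel columns grow to the right and rows downward; lengths in mm; the calibration is good to about 2 mm. A picture is of the moment at which its call begins: read the wrist's pose just before it. camera_model takes no time and is no camera call; for the wrist camera it gives the pose at the moment of the call.
- bot.close_job(): hands the job in; it is judged then, once.
The state is a dict: "time": time; "joint_positions": joint angles; "dq": joint speeds; "tau": joint torques, N m; "tool_pos": TCP position; "tcp_rot": TCP orientation; "contact_force": force on the tool from outside, world axes, zero at the start; "moment": the same for the moment, N m; "grip_width": finger opening in mm; "finger_force": force on a finger pad.
Only numpy, scipy, OpenCV 4.12 (cv2) and the standard library are available. Lean on these libraries where they do the work, as an engineer would, in place of code of your own. Each camera call takes 0.05 s, during which the arm holds its last target. There are 200 camera calls.

## Working session

There is one attempt and no reset: what is moved stays moved. The work goes in short steps, Python scripts to look and compute and a tool call to move; the robot and the scene stay as the last step left them, time stands still between calls to the robot, and variables do not carry over. Pictures are saved under pics/ and viewed, at most 10 in all, crops included, and the job is handed in when it is done.

Besides the shell and the picture viewer there is one more tool, called after ">>>" as name(argument=value, ...) on one line, values as JSON. servo_tool: Moves the arm, as the interface text tells. Its arguments: {"type":"object","properties":{"deltas":{"type":"array"},"fingers":{"type":"number"}},"required":["deltas"]}

```bash
mkdir -p pics; ls
cat > h.py <<'E'
import numpy as np, cv2
from plant import bot
def ray(name,px,z,m=None):
    m=m or bot.camera_model(name)
    K=np.array(m["mtx"]);R=np.array(m["rotation"]);t=np.array(m["xyz"])
    px=np.atleast_2d(np.array(px,float))
    d=(R@np.linalg.inv(K)@np.c_[px,np.ones(len(px))].T).T
    return t+d*((z-t[2])/d[:,2])[:,None]
def proj(name,P,m=None):
    m=m or bot.camera_model(name)
    K=np.array(m["mtx"]);R=np.array(m["rotation"]);t=np.array(m["xyz"])
    q=(K@R.T@(np.atleast_2d(P)-t).T).T
    return q[:,:2]/q[:,2:]
def save(name,f):
    im=bot.capture(name);cv2.imwrite(f"pics/{f}.png",cv2.cvtColor(im,cv2.COLOR_RGB2BGR));return im
E
python3 - <<'E'
from h import *
save("top","top0");save("side","side0")
for n in("top","side","wrist"):print(bot.camera_model(n))
print(bot.get_obs())
E
```

```text
pics
{'mtx': array([[513.64270031,   0.        , 306.88221668],
       [  0.        , 513.64270031, 197.96739407],
       [  0.        ,   0.        ,   1.        ]]), 'xyz': array([ 277.49836093,   -5.21214859, 1520.91778993]), 'rotation': array([-2.97308737, -0.01549147, -1.57100848])}
{'mtx': array([[463.02542086,   0.        , 314.63031277],
       [  0.        , 463.02542086, 203.59034252],
       [  0.        ,   0.        ,   1.        ]]), 'xyz': array([-43.00294808, 924.77920454, 705.76907064]), 'rotation': array([-2.09008796, -0.01943989, -2.59906691])}
{'mtx': array([[347.50309405,   0.        , 314.20170261],
       [  0.        , 347.50309405, 201.63495139],
       [  0.        ,   0.        ,   1.        ]]), 'xyz': array([ 300.05097296, -437.75719092,  384.61335057]), 'rotation': array([ 2.83679325e+00,  1.48211840e-03, -1.12577202e+00])}
{'time': 0.1, 'joint_positions': array([-1.27198536e+00,  3.42608516e-01,  1.52492605e+00,  5.15894319e-06,
        1.27538079e+00, -1.45985442e-01]), 'dq': array([ 0.00053229, -0.00075068, -0.00281739, -0.00058626,  0.00075474,
       -0.00114302]), 'tau': array([ 1.02245183e-03, -4.32006097e+01, -2.44694120e+01,  7.19212135e-02,
        5.26149804e-02, -6.17458477e-05]), 'tool_pos': array([ 225.81537504, -473.55582657,  226.13597434]), 'tcp_rot': array([-3.14028474e+00, -1.97291340e-04,  4.44794776e-01]), 'contact_force': array([-0.22156023, -0.36988799,  0.34944793]), 'moment': array([-0.00498013,  0.03814118, -0.0064249 ]), 'finger_force': 0.0, 'grip_width': 91.29447245867827}
```

```bash
sed -i 's/R=np.array(m\["rotation"\])/R=Rot.from_euler("xyz",m["rotation"]).as_matrix()/; s/^from plant/from scipy.spatial.transform import Rotation as Rot\nfrom plant/' h.py
python3 - <<'E'
from h import *
print(ray("top",[[0,0],[640,400],[320,200]],0),ray("side",[[320,200]],0))
E
```

```text
[[1173.02509422  947.87901032    0.        ]
 [ -44.01430937 -975.77546457    0.        ]
 [ 530.16418552  -68.22799501    0.        ]] [[ 580.43272614 -168.32464998    0.        ]]
```

View pics/top0.png

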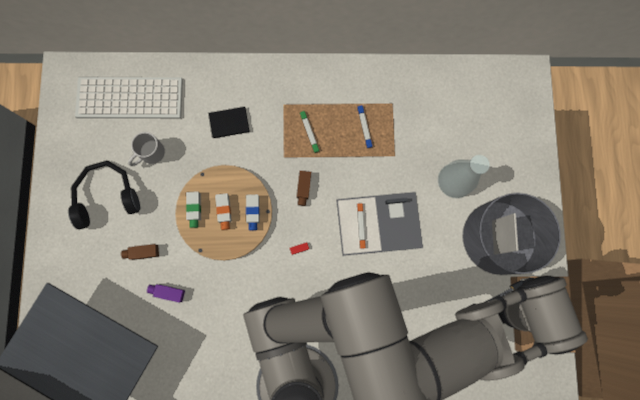

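View pics/side0.png

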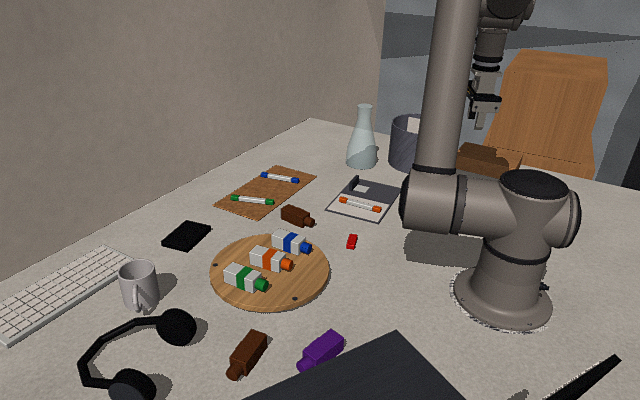

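The job marker (on the sheet at about (361,226)) is orange, so the target is the middle refill at (223,211); the others are green at (193,210) and blue at (252,212). The station spans roughly (338–421, 194–254), with the stop near (399,202). The brown and purple lookalikes lie off the turntable.

Run:
```python
import cv2,numpy as np
from h import *
im=cv2.imread("pics/top0.png")
a=cv2.resize(im[160:265,170:280],None,fx=4,fy=4,interpolation=cv2.INTER_CUBIC)
b=cv2.resize(im[185:260,330:430],None,fx=3.6,fy=5.6,interpolation=cv2.INTER_CUBIC)
b=cv2.resize(im[185:260,330:430],None,fx=3.6,fy=3.6,interpolation=cv2.INTER_CUBIC)
c=np.zeros((420,440+b.shape[1]-0,3),np.uint8);c[:,:440]=a;c[:b.shape[0],440:]=b
cv2.imwrite("pics/crop0.png",c)
hsv=cv2.cvtColor(im,cv2.COLOR_BGR2HSV).astype(int)
H,S,V=hsv[...,0],hsv[...,1],hsv[...,2]
yy,xx=np.mgrid[:400,:640]
tt=((xx-223)**2+(yy-212)**2<46**2)
# white body + colour
w=tt&(S<60)&(V>120)
n,l,st,ce=cv2.connectedComponentsWithStats(w.astype(np.uint8))
for i in range(1,n):
    if st[i,4]>30:print("white",st[i],ce[i],ray("top",ce[i],61)[0])
for nm,lo,hi in(("orange",3,14),("green",50,85),("blue",100,125)):
    m=tt&(H>=lo)&(H<=hi)&(S>170 if nm=="orange" else S>120)&(V>60)
    n,l,st,ce=cv2.connectedComponentsWithStats(m.astype(np.uint8))
    for i in range(1,n):
        if st[i,4]>10:print(nm,st[i],ce[i],ray("top",ce[i],56)[0])
```

```text
white [186 192  13  13 160] [191.9125 197.6625] [525.9704107  302.53892238  61.        ]
white [215 193  14  14 154] [221.41558442 199.38311688] [521.15882529 217.82985502  61.        ]
white [245 194  14  29 275] [251.79272727 207.39272727] [498.06303117 130.23053067  61.        ]
white [186 211  13   9 111] [192. 215.] [475.72032906 300.42028866  61.        ]
white [217 213  13  10 100] [223.11 217.13] [469.74855265 211.57868464  61.        ]
orange [217 206  13   7  73] [223.10958904 209.30136986] [493.09392782 212.93659741  56.        ]
orange [221 222   8   8  53] [224.73584906 225.1509434 ] [447.29070373 207.0557303   56.        ]
green [187 205  13   6  78] [193.  207.5] [498.14701975 299.41071061  56.        ]
green [190 220   8   7  55] [193.43636364 223.05454545] [453.17556786 296.50973201  56.        ]
blue [247 207  12   7  77] [252.72727273 210.27272727] [490.44627273 127.86135471  56.        ]
blue [249 223   8   7  56] [252.5 226. ] [444.97370034 127.71763706  56.        ]
```

View pics/crop0.png

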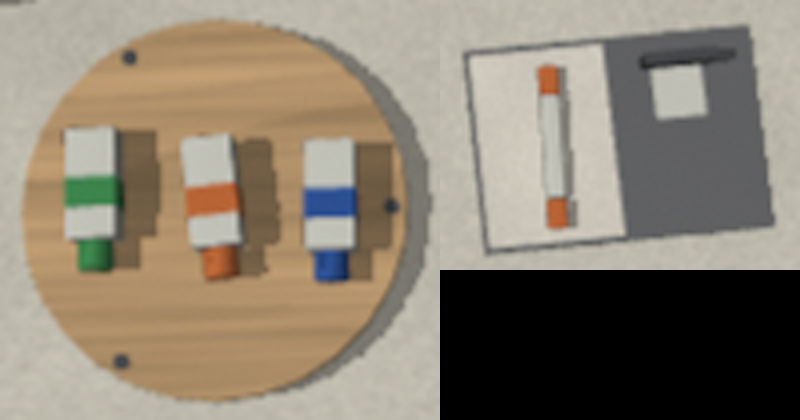

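Run:
```python
import cv2,numpy as np
from h import *
from scipy.optimize import least_squares
im=cv2.imread("pics/top0.png")
c=np.array([(464,52),(748,27),(774,226),(488,253)],float)
px=np.c_[330+(c[:,0]-440)/3.6,185+c[:,1]/3.6]-0.36
W=ray("top",px,4);print(W.round(1))
M=np.array([(85,120),(85,-120),(-85,-120),(-85,120)])
f=lambda p:(M@np.array([[np.cos(p[2]),np.sin(p[2])],[-np.sin(p[2]),np.cos(p[2])]])+p[:2]-W[:,:2]).ravel()
s=least_squares(f,[450,-140,0]);p=s.x;print("station",p,s.fun.round(1))
def loc(w):
    R=np.array([[np.cos(p[2]),np.sin(p[2])],[-np.sin(p[2]),np.cos(p[2])]]);return (R@(w[:,:2]-p[:2]).T).T
q=lambda c:np.c_[330+(np.array(c)[:,0]-440)/3.6,185+np.array(c)[:,1]/3.6]-0.36
s4=loc(ray("top",q([(651,67),(703,64),(709,115),(655,120)]),4));print("sq",s4.round(1),s4.mean(0))
print("fence top front edge",loc(ray("top",q([(642,65),(735,55)]),34)).round(1))
print("fence top back edge",loc(ray("top",q([(642,54),(735,47)]),34)).round(1))
print("marker ends",loc(ray("top",q([(548,67),(558,228)]),8)).round(1))
# turntable
hsv=cv2.cvtColor(im,cv2.COLOR_BGR2HSV)
m=((hsv[...,0]>8)&(hsv[...,0]<22)&(hsv[...,1]>75)&(hsv[...,2]>120)).astype(np.uint8)
m[:, :170]=0;m[:,280:]=0;m[:160]=0;m[265:]=0
cn=max(cv2.findContours(m,cv2.RETR_EXTERNAL,cv2.CHAIN_APPROX_NONE)[0],key=cv2.contourArea)[:,0]
w=ray("top",cn,25)[:,:2]
s=least_squares(lambda a:np.hypot(*(w-a[:2]).T)-a[2],[490,210,142],loss="soft_l1");print("table",s.x)
```

```text
[[ 532.4 -117.     4. ]
 [ 554.2 -355.     4. ]
 [ 388.  -370.5    4. ]
 [ 365.8 -135.     4. ]]
station [ 4.60095287e+02 -2.44385463e+02  9.52464127e-02] [ 0.9  0.1  1.9 -0.7 -1.1 -1.4 -1.7  2. ]
sq [[ 57.  -34. ]
 [ 55.5 -77.5]
 [ 12.5 -77.1]
 [ 12.6 -31.8]] [ 34.40692826 -55.09813797]
fence top front edge [[ 55.1 -21.1]
 [ 56.2 -98. ]]
fence top back edge [[ 64.1 -22.2]
 [ 62.8 -98.9]]
marker ends [[ 64.4  52.1]
 [-68.9  59. ]]
table [491.12606305 215.98476584 139.04739746]
```

>>> servo_tool(deltas=[[[0.04,-0.043,-0.006],[0,0,0]],[[0.04,-0.043,-0.006],[0,0,0]],[[0.04,-0.043,-0.006],[0,0,0]],[[0.04,-0.043,-0.006],[0,0,0]],[[0.04,-0.043,-0.006],[0,0,0]],[[0.04,-0.043,-0.006],[0,0,0]]], fingers=0.65)

```text
time: 0.85
tool_pos: [331.6, -135.9, 262.8]
tcp_rot: [3.141, -0.0, 0.444]
contact_force: [0.3, -1.2, 0.9]
grip_width: 59.9
finger_force: 0.0
```

```bash
cat > log.py <<'E'
from h import *
import json
o=bot.get_obs();print(o["time"],o["joint_positions"].round(4),o["tool_pos"].round(2),o["tcp_rot"].round(4),o["grip_width"],o["finger_force"],o["contact_force"].round(1))
open("log.txt","a").write(json.dumps([list(o["joint_positions"]),list(o["tool_pos"]),list(o["tcp_rot"])])+"\n")
E
python3 log.py
```

```text
0.85 [-6.0390e-01 -4.9000e-03  1.8517e+00  1.0000e-04  1.2946e+00  5.2270e-01] [ 331.62 -135.92  262.82] [ 3.1415e+00 -2.0000e-04  4.4420e-01] 59.94260901687278 0.0 [ 0.3 -1.2  0.9]
```

>>> servo_tool(deltas=[[[0.04,-0.043,-0.006],[0,0,0]],[[0.04,-0.043,-0.006],[0,0,0]],[[0.04,-0.043,-0.006],[0,0,0]],[[0.04,-0.043,-0.006],[0,0,0]],[[0.04,-0.043,-0.006],[0,0,0]],[[0.04,-0.043,-0.006],[0,0,0]],[[0,0,0],[0,10,0]],[[0,0,0],[0,0,8.5]],[[0,0,0],[0,0,8.5]]])

```text
time: 1.98
tool_pos: [436.5, 198.5, 298.1]
tcp_rot: [-3.089, -0.165, 0.14]
contact_force: [1.2, -0.2, -0.3]
grip_width: 59.4
finger_force: 0.0
```

```bash
python3 log.py
```

```text
1.975 [0.2435 0.1049 1.6491 0.037  1.218  1.6606] [436.51 198.53 298.15] [-3.0895 -0.1654  0.1395] 59.355123245165686 0.0 [ 1.2 -0.2 -0.3]
```

```bash
cat > kin.py <<'E'
import numpy as np, json
from scipy.spatial.transform import Rotation as Rot
from scipy.optimize import least_squares
R=lambda ax,a:Rot.from_euler(ax,a).as_matrix()
ez=np.array([0,0,1.]);ey=np.array([0,1.,0]);ex=np.array([1.,0,0])
P=None
def fk(q,p,s4=1,):
    h,a2,a3,d,lat,r0,e5,w=p
    A=R("z",q[0]);x=h*ez+A@(lat*ey+r0*ex)
    A=A@R("y",q[1]);x=x+A@(a2*ez)
    A=A@R("y",q[2]);x=x+A@(a3*ez+e5*ex)
    A=A@R("z",s4*q[3])@R("y",q[4]);x=x+A@(d*ez+w*ex)
    A=A@R("z",q[5]);return x,A@R("z",-np.pi/2)
def data():
    D=[([-1.27198536e+00,3.42608516e-01,1.52492605e+00,0,1.27538079e+00,-1.45985442e-01],[225.815,-473.556,226.136],[-3.14028474,-1.97e-04,.444794776])]
    return D+[json.loads(l) for l in open("log.txt")]
E
python3 - <<'E'
from kin import *
D=data()
for s4 in(1,-1):
  def f(p):return np.concatenate([fk(q,p,s4)[0]-t for q,t,r in D]+[(p-p0)*1e-3])
  p0=np.array([300,425,400,280,76,0,0,0.])
  s=least_squares(f,p0);print(s4,s.x.round(1),np.abs(s.fun[:-8]).max())
  for q,t,r in D:print((Rot.from_matrix(fk(q,s.x,s4)[1].T@Rot.from_euler("xyz",r).as_matrix())).as_rotvec().round(3))
E
```

```text
1 [ 2.229e+02  5.062e+02  3.798e+02  3.180e+02  7.640e+01 -1.000e-01
  4.650e+01  1.000e-01] 0.0016491840154344573
[ 0.     0.    -3.142]
[-0.    -0.     3.142]
[-0.     0.     3.142]
-1 [ 588.   565.   497.6 -271.2   76.4   45.7 1066.1 -119. ] 0.07185657020454528
[ 0.     0.    -3.142]
[ 0.    -0.    -3.142]
[-0.01  -0.108 -3.114]
```

```bash
sed -i 's/-np.pi\/2/np.pi\/2/' kin.py
python3 - <<'E'
from kin import *
D=data()
for free in([0,1,2,3,4],[0,1,2,3,4,6],[0,1,2,3,4,5],[0,1,2,3,4,7]):
  def full(v):
    p=np.zeros(8);p[free]=v;return p
  s=least_squares(lambda v:np.concatenate([fk(q,full(v))[0]-t for q,t,r in D]),np.array([300,425,400,280,76,0,0,0.])[free],x_scale=100)
  print(free,s.x.round(1),np.abs(s.fun).max().round(2), np.linalg.svd(s.jac)[1].round(3))
E
```

```text
[0, 1, 2, 3, 4] [204.5 503.3 366.5 345.2  76.1] 0.58 [3.016 1.732 1.69  0.197 0.1  ]
[0, 1, 2, 3, 4, 6] [222.9 506.2 379.6 318.1  76.4  46.5] 0.0 [3.447 1.751 1.732 0.208 0.1   0.014]
[0, 1, 2, 3, 4, 5] [204.5 503.3 365.8 345.3  76.1   0.7] 0.58 [3.021 2.412 1.732 0.2   0.1   0.058]
[0, 1, 2, 3, 4, 7] [204.6 503.3 368.  344.9  76.1   1.5] 0.58 [3.016 2.419 1.732 0.2   0.1   0.039]
```

```bash
cat >> kin.py <<'E'
PM=np.array([204.5,503.3,366.5,345.2,76.1,0,0,0])
LO=np.array([-2.53,-.77,.04,-1,.28,-3.11]);HI=np.array([2.53,2.02,2.7,4.14,2.66,3.11])
def ik(x,A,seeds,p=None):
    p=PM if p is None else p
    out=[]
    for s in seeds:
        f=lambda q:np.r_[(fk(q,p)[0]-x)/100,Rot.from_matrix(fk(q,p)[1].T@A).as_rotvec()]
        r=least_squares(f,np.clip(s,LO+.01,HI-.01),bounds=(LO,HI))
        if r.cost<1e-8 and not any(np.abs(r.x-o).max()<.02 for o in out):out.append(r.x)
    return out
def tool_in_ref(a,s):
    x=s*np.array([np.cos(a),0,np.sin(a)]);z=np.array([np.sin(a),0,-np.cos(a)]);return np.c_[x,np.cross(z,x),z]
def ref_lie(yaw):return R("z",yaw)
def ref_stand(phi): # u horizontal tool dir
    u=np.array([np.cos(phi),np.sin(phi),0]);X=-ez;Z=-u;return np.c_[X,np.cross(Z,X),Z]
def tcp(o,Rr,a,s,gx,gz):
    A=Rr@tool_in_ref(a,s);return o+Rr@np.array([gx,0,gz])+A[:,2]*19,A
E
cat > opt.py <<'E'
from kin import *
rng=np.random.default_rng(0)
seeds=[rng.uniform(LO,HI)*[.4,1,1,1,1,1] for _ in range(25)]
for a in(0,20,35,45):
  for s in(1,-1):
    x,A=tcp(np.array([485,212,25.]),ref_lie(.145),np.radians(a),s,0,27)
    print("GRASP",a,s,[list(q.round(2)) for q in ik(x,A,seeds)])
    for k in(0,90,-90,180):
      Rr=ref_stand(.095+np.radians(k))
      # ref origin: underside centre; axis at z_ref=18
      o=np.array([503,-297,4+51])-Rr@np.array([0,0,18.])
      x,A=tcp(o,Rr,np.radians(a),s,0,27)
      r=ik(x,A,seeds)
      if r:print("   FINAL",k,[list(q.round(2)) for q in r])
E
time python3 opt.py
```

```text
GRASP 0 1 [[np.float64(0.27), np.float64(0.55), np.float64(1.8), np.float64(-0.0), np.float64(0.8), np.float64(1.69)]]
   FINAL 0 [[np.float64(-1.3), np.float64(1.15), np.float64(2.26), np.float64(1.74), np.float64(1.62), np.float64(1.3)]]
   FINAL 90 [[np.float64(-0.96), np.float64(1.52), np.float64(0.56), np.float64(0.87), np.float64(2.44), np.float64(2.3)]]
GRASP 0 -1 [[np.float64(0.27), np.float64(0.55), np.float64(1.8), np.float64(-0.0), np.float64(0.8), np.float64(-1.45)]]
   FINAL 0 [[np.float64(-1.3), np.float64(1.15), np.float64(2.26), np.float64(1.74), np.float64(1.62), np.float64(-1.84)]]
   FINAL 90 [[np.float64(-0.96), np.float64(1.52), np.float64(0.56), np.float64(0.87), np.float64(2.44), np.float64(-0.84)]]
GRASP 20 1 []
   FINAL 0 [[np.float64(-1.25), np.float64(0.86), np.float64(2.31), np.float64(1.81), np.float64(1.23), np.float64(1.54)]]
   FINAL 90 [[np.float64(-0.95), np.float64(1.3), np.float64(0.77), np.float64(0.6), np.float64(2.16), np.float64(2.13)]]
   FINAL 180 [[np.float64(-0.4), np.float64(1.47), np.float64(0.35), np.float64(-0.7), np.float64(2.37), np.f
[... 1509 characters left out ...]
p.float64(1.73), np.float64(2.07)]]
   FINAL 180 [[np.float64(-0.45), np.float64(1.11), np.float64(0.87), np.float64(-0.39), np.float64(1.85), np.float64(1.05)]]
GRASP 45 -1 [[np.float64(0.36), np.float64(0.51), np.float64(2.47), np.float64(3.4), np.float64(0.63), np.float64(1.51)]]
   FINAL 0 [[np.float64(-1.06), np.float64(0.58), np.float64(2.19), np.float64(1.58), np.float64(0.71), np.float64(-1.03)]]
   FINAL 90 [[np.float64(-0.9), np.float64(1.02), np.float64(1.07), np.float64(0.4), np.float64(1.73), np.float64(-1.07)]]
   FINAL 180 [[np.float64(-0.45), np.float64(1.11), np.float64(0.87), np.float64(-0.39), np.float64(1.85), np.float64(-2.09)]]
real	0m41.997s
user	0m40.504s
sys	0m0.039s
```

Run:
```python
from h import *
m=bot.camera_model("wrist");im=save("wrist","w1");print(m["xyz"],m["rotation"])
import pickle;pickle.dump(m,open("w1.pkl","wb"))
```

```text
[492.15242855 198.91431213 467.67706842] [ 3.00222799  0.05132124 -1.42250926]
```

View pics/w1.png

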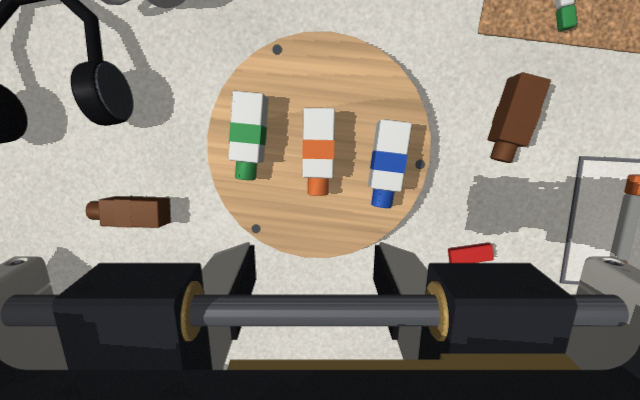

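Run:
```python
from h import *
import pickle
m=pickle.load(open("w1.pkl","rb"));im=cv2.imread("pics/w1.png")
hsv=cv2.cvtColor(im,cv2.COLOR_BGR2HSV).astype(int);H,S,V=hsv[...,0],hsv[...,1],hsv[...,2]
yy,xx=np.mgrid[:400,:640]
for nm,x0,x1,hs in(("orange",296,342,(3,14)),("green",226,270,(50,85)),("blue",366,414,(100,125))):
    roi=(xx>x0)&(xx<x1)&(yy>85)&(yy<212)
    c=roi&(H>=hs[0])&(H<=hs[1])&(S>165)&(V>70)
    n,l,st,ce=cv2.connectedComponentsWithStats(c.astype(np.uint8))
    g=[i for i in range(1,n) if st[i,4]>60]; g.sort(key=lambda i:ce[i][1])
    w=roi&(S<50)&(V>140)
    body=w|(l==g[0])
    pts=np.argwhere(cv2.morphologyEx(body.astype(np.uint8),cv2.MORPH_OPEN,np.ones((5,5))))[:,::-1]
    W=ray("x",pts,61,m)[:,:2].astype(np.float32)
    (cx,cy),(a,b),t=cv2.minAreaRect(W)
    # axis via PCA
    u,s,v=np.linalg.svd(W-W.mean(0),full_matrices=False);d=v[0]*np.sign(v[0][0])
    cap=ray("x",ce[g[1]],50,m)[0]
    o=np.array([cx,cy])-11*d
    print(nm,"body ctr",cx,cy,"size",a,b,"pca yaw",np.arctan2(d[1],d[0]),W.mean(0),"cap",cap[:2],"origin",o, np.arctan2(*(np.array([cx,cy])-cap[:2])[::-1]))
cn=None
w=((H>8)&(H<22)&(S>60)&(V>110)&(xx>200)&(xx<440)&(yy>25)&(yy<262)).astype(np.uint8)
cn=max(cv2.findContours(w,cv2.RETR_EXTERNAL,cv2.CHAIN_APPROX_NONE)[0],key=cv2.contourArea)[:,0]
from scipy.optimize import least_squares
w=ray("x",cn,25,m)[:,:2]
print(least_squares(lambda a:np.hypot(*(w-a[:2]).T)-a[2],[490,210,142],loss="soft_l1").x)
```

```text
orange body ctr 501.0075988769531 217.07546997070312 size 78.9522933959961 35.73154830932617 pca yaw 0.13771488 [501.74225 217.13026] cap [449.97569803 210.4675155 ] origin [490.11174393 215.56539011] 0.12877024078363672Traceback (most recent call last):
  File "<stdin>", line 12, in <module>
IndexError: list index out of range
```

```bash
cat > plan.py <<'E'
from kin import *
def rows(Q,p=PM):
    out=[];tr=[]
    for a,b in zip(Q[:-1],Q[1:]):
        xa,A=fk(a,p);xb,B=fk(b,p)
        out.append([[round(float(v)/1000,4) for v in A.T@(xb-xa)],[round(float(v),1) for v in Rot.from_matrix(A.T@B).as_rotvec(degrees=True)]]);tr.append(xb.round(0))
    return out,tr
def lim(Q):
    dq=np.abs(np.diff(Q,axis=0)).max(0)*8
    return (dq/np.array([2.57,2.57,3.14,3.14,3.14,3.14])).round(2)
E
cat > p1.py <<'E'
from plan import *
from h import bot
q0=np.array(bot.get_obs()["joint_positions"])
a=np.radians(45);yaw=.135
x,A=tcp(np.array([490,215.6,25.]),ref_lie(yaw),a,-1,-5,27)
qg=ik(x,A,[[.36,.51,2.47,3.4,.63,1.51]])[0]
xp=x-A[:,2]*110
qp=ik(xp,A,[qg])[0]
print("grasp",qg.round(2),x.round(1),"pre",qp.round(2),xp.round(1),Rot.from_matrix(A).as_euler("xyz").round(3))
N=18
t=np.linspace(0,1,N+1)[:,None]
Q=q0+(qp-q0)*t
Q[:,4]+=0.15*np.sin(np.pi*t[:,0])
o,tr=rows(Q)
print(lim(Q));
for r,T,q in zip(o,tr,Q[1:]):print(r,T,round(np.linalg.norm(r[0])*1000),round(np.linalg.norm(r[1]),1))
E
python3 p1.py
```

```text
grasp [0.38 0.51 2.47 3.44 0.62 1.5 ] [498.4 216.7  38.6] pre [0.46 0.19 2.55 3.72 0.42 1.27] [421.3 206.3 116.3] [-3.142  0.785 -3.007]
[0.04 0.02 0.13 0.52 0.18 0.06]
[[-0.0236, -0.0679, 0.0129], [10.7, -3.1, 2.6]] [406. 264. 285.] 73 11.4
[[-0.0214, -0.0622, 0.0136], [10.4, -2.8, 3.4]] [378. 325. 285.] 67 11.3
[[-0.018, -0.0562, 0.0134], [10.1, -2.3, 4.2]] [357. 381. 295.] 61 11.2
[[-0.0136, -0.0503, 0.0125], [9.7, -1.6, 5.0]] [343. 429. 314.] 54 11.0
[[-0.0082, -0.0443, 0.0108], [9.4, -0.8, 5.7]] [339. 469. 338.] 46 11.0
[[-0.0021, -0.0385, 0.0085], [8.9, 0.1, 6.3]] [345. 498. 364.] 39 10.9
[[0.0048, -0.033, 0.0057], [8.5, 1.1, 6.8]] [360. 517. 388.] 34 10.9
[[0.0122, -0.028, 0.0024], [8.0, 2.1, 7.3]] [383. 525. 406.] 31 11.0
[[0.02, -0.0235, -0.0011], [7.4, 3.2, 7.6]] [411. 521. 417.] 31 11.1
[[0.0279, -0.0196, -0.0046], [6.9, 4.2, 7.8]] [443. 507. 418.] 34 11.2
[[0.0358, -0.0166, -0.0079], [6.4, 5.2, 8.0]] [473. 483. 407.] 40 11.5
[[0.0434, -0.0144, -0.0108], [5.8, 6.1, 8.0]] [499. 450. 385.] 47 11.6
[[0.0505, -0.0131, -0.0131], [5.4, 6.9, 8.1]] [517. 412. 352.] 54 11.9
[[0.0568, -0.0127, -0.0147], [4.9, 7.6, 8.0]] [524. 369. 310.] 60 12.1
[[0.0621, -0.0132, -0.0154], [4.6, 8.0, 8.0]] [517. 324. 262.] 65 12.2
[[0.066, -0.0144, -0.0153], [4.2, 8.3, 8.0]] [498. 281. 212.] 69 12.3
[[0.0683, -0.0161, -0.0145], [4.0, 8.4, 8.1]] [465. 241. 162.] 72 12.3
[[0.069, -0.0183, -0.0129], [3.7, 8.4, 8.1]] [421. 206. 116.] 73 12.2
```

```bash
sed -i 's/^N=18/N=22/' p1.py; python3 p1.py | tail -22 | head -14
```

```text
[[-0.0196, -0.0557, 0.0115], [8.8, -2.6, 2.1]] [411. 252. 287.] 60 9.4
[[-0.0183, -0.0519, 0.012], [8.6, -2.4, 2.6]] [388. 304. 284.] 56 9.3
[[-0.0163, -0.048, 0.0119], [8.4, -2.1, 3.2]] [368. 351. 289.] 52 9.2
[[-0.0138, -0.044, 0.0115], [8.2, -1.7, 3.7]] [352. 395. 300.] 48 9.2
[[-0.0107, -0.04, 0.0106], [7.9, -1.2, 4.2]] [342. 433. 316.] 43 9.0
[[-0.007, -0.0361, 0.0094], [7.7, -0.7, 4.6]] [339. 465. 336.] 38 9.0
[[-0.003, -0.0323, 0.0078], [7.4, -0.1, 5.1]] [342. 491. 357.] 33 9.0
[[0.0015, -0.0286, 0.0059], [7.1, 0.6, 5.4]] [352. 510. 377.] 29 8.9
[[0.0064, -0.0252, 0.0038], [6.8, 1.3, 5.8]] [367. 521. 395.] 26 9.0
[[0.0115, -0.022, 0.0015], [6.4, 2.0, 6.0]] [388. 525. 409.] 25 9.0
[[0.0167, -0.0191, -0.0008], [6.1, 2.7, 6.2]] [411. 521. 417.] 25 9.1
[[0.0221, -0.0167, -0.0032], [5.7, 3.4, 6.4]] [437. 510. 418.] 28 9.2
[[0.0274, -0.0146, -0.0054], [5.3, 4.1, 6.5]] [462. 492. 412.] 32 9.3
[[0.0327, -0.013, -0.0074], [5.0, 4.7, 6.6]] [486. 469. 398.] 36 9.5
```

>>> servo_tool(deltas=[[[-0.0195,-0.0555,0.0115],[8.8,-2.6,2.1]],[[-0.0185,-0.052,0.012],[8.6,-2.4,2.6]],[[-0.0165,-0.048,0.012],[8.4,-2.1,3.2]],[[-0.014,-0.044,0.0115],[8.2,-1.7,3.7]],[[-0.0105,-0.04,0.0105],[7.9,-1.2,4.2]],[[-0.007,-0.036,0.0095],[7.7,-0.7,4.6]],[[-0.003,-0.0325,0.008],[7.4,-0.1,5.1]],[[0.0015,-0.0285,0.006],[7.1,0.6,5.4]],[[0.0065,-0.025,0.004],[6.8,1.3,5.8]],[[0.0115,-0.022,0.0015],[6.4,2.0,6.0]],[[0.0165,-0.019,-0.001],[6.1,2.7,6.2]],[[0.022,-0.0165,-0.003],[5.7,3.4,6.4]],[[0.0275,-0.0145,-0.0055],[5.3,4.1,6.5]],[[0.0325,-0.013,-0.0075],[5.0,4.7,6.6]]])

```text
time: 3.78
tool_pos: [483.6, 467.5, 397.1]
tcp_rot: [-1.744, 0.912, -0.776]
contact_force: [0.3, 0.3, 0.7]
grip_width: 59.8
finger_force: 0.0
```

```bash
python3 log.py
python3 - <<'E'
from kin import *
D=data()
for free in([0,1,2,3,4],[0,1,2,3,4,6]):
  def full(v):
    p=np.zeros(8);p[free]=v;return p
  s=least_squares(lambda v:np.concatenate([fk(q,full(v))[0]-t for q,t,r in D]),np.array([300,425,400,280,76,0,0,0.])[free],x_scale=100)
  print(free,s.x.round(1),np.abs(s.fun).max().round(2), s.fun.round(1))
E
sed -i 's/^N=22/N=9/;s/^Q\[:,4\].*//' p1.py; python3 p1.py
```

```text
3.775 [0.4149 0.2071 2.0929 2.3611 0.7745 1.4754] [483.58 467.54 397.07] [-1.7444  0.9123 -0.776 ] 59.766473297527014 0.0 [0.3 0.3 0.7]
[0, 1, 2, 3, 4] [185.8 490.3 366.2 310.9  77.3] 11.57 [-0.4  4.6  3.5  0.4  0.9  2.6 -7.5 -1.2  2.3 11.6  2.3 -8.3]
[0, 1, 2, 3, 4, 6] [222.9 506.2 379.6 318.1  76.4  46.5] 0.0 [-0. -0.  0.  0.  0.  0. -0.  0.  0. -0.  0. -0.]
grasp [0.38 0.51 2.47 3.44 0.62 1.5 ] [498.4 216.7  38.6] pre [0.46 0.19 2.55 3.72 0.42 1.27] [421.3 206.3 116.3] [-3.142  0.785 -3.007]
[0.02 0.01 0.13 0.38 0.1  0.06]
[[0.0356, -0.0065, -0.0114], [3.9, 4.7, 6.2]] [532. 470. 393.] 38 8.7
[[0.0395, -0.0069, -0.0126], [3.7, 5.0, 6.1]] [540. 440. 365.] 42 8.7
[[0.0431, -0.0077, -0.0135], [3.5, 5.4, 6.1]] [543. 407. 333.] 46 8.9
[[0.0462, -0.009, -0.014], [3.4, 5.6, 6.0]] [540. 373. 298.] 49 8.9
[[0.0489, -0.0106, -0.0141], [3.3, 5.8, 5.9]] [529. 338. 261.] 52 8.9
[[0.051, -0.0126, -0.0138], [3.2, 5.9, 5.8]] [512. 303. 223.] 54 8.9
[[0.0524, -0.0148, -0.0133], [3.2, 6.0, 5.8]] [488. 269. 186.] 56 8.9
[[0.0532, -0.0172, -0.0124], [3.2, 6.0, 5.7]] [457. 237. 150.] 57 8.9
[[0.0533, -0.0196, -0.0114], [3.2, 5.9, 5.7]] [421. 206. 116.] 58 8.8
```

```bash
sed -i 's/^PM=.*/PM=np.array([222.9,506.2,379.6,318.1,76.4,0,46.5,0])/' kin.py; python3 p1.py
```

```text
grasp [0.36 0.59 2.32 3.45 0.56 1.47] [498.4 216.7  38.6] pre [0.43 0.29 2.44 3.69 0.41 1.27] [421.3 206.3 116.3] [-3.142  0.785 -3.007]
[0.01 0.03 0.1  0.38 0.1  0.06]
[[0.0352, -0.0078, -0.0085], [3.9, 4.8, 6.1]] [499. 442. 375.] 37 8.7
[[0.0382, -0.008, -0.0093], [3.7, 5.1, 6.0]] [510. 415. 348.] 40 8.7
[[0.0409, -0.0086, -0.0098], [3.5, 5.4, 6.0]] [516. 385. 318.] 43 8.8
[[0.0431, -0.0095, -0.01], [3.4, 5.6, 5.9]] [516. 354. 285.] 45 8.8
[[0.0449, -0.0107, -0.01], [3.3, 5.8, 5.9]] [509. 322. 250.] 47 8.9
[[0.0463, -0.012, -0.0097], [3.2, 5.9, 5.8]] [496. 291. 215.] 49 8.9
[[0.0471, -0.0135, -0.0092], [3.1, 6.0, 5.8]] [477. 261. 181.] 50 8.9
[[0.0474, -0.0151, -0.0085], [3.1, 6.0, 5.8]] [452. 232. 147.] 50 8.9
[[0.0471, -0.0168, -0.0077], [3.0, 5.9, 5.8]] [421. 206. 116.] 51 8.8
```

>>> servo_tool(deltas=[[[0.035,-0.008,-0.0085],[3.9,4.8,6.1]],[[0.038,-0.008,-0.0095],[3.7,5.1,6.0]],[[0.041,-0.0085,-0.01],[3.5,5.4,6.0]],[[0.043,-0.0095,-0.01],[3.4,5.6,5.9]],[[0.045,-0.0105,-0.01],[3.3,5.8,5.9]],[[0.0465,-0.012,-0.0095],[3.2,5.9,5.8]],[[0.047,-0.0135,-0.009],[3.1,6.0,5.8]],[[0.0475,-0.015,-0.0085],[3.1,6.0,5.8]],[[0.047,-0.017,-0.0075],[3.0,5.9,5.8]],[[0,0,0],[0,0,0]]])

```text
time: 5.03
tool_pos: [420.9, 206.3, 115.4]
tcp_rot: [-3.139, 0.784, -2.998]
contact_force: [0.8, -0.9, -0.1]
grip_width: 59.6
finger_force: 0.0
```

```bash
python3 log.py
cat > goto.py <<'E'
from kin import *
from h import bot
def delta(x,A):
    o=bot.get_obs();B=Rot.from_euler("xyz",o["tcp_rot"]).as_matrix()
    return (B.T@(x-o["tool_pos"])).round(1),Rot.from_matrix(B.T@A).as_rotvec(degrees=True).round(2)
E
python3 - <<'E'
from goto import *
x,A=tcp(np.array([490,215.6,25.]),ref_lie(.135),np.pi/4,-1,-5,27)
print(delta(x-A[:,2]*110,A),delta(x,A))
from h import *
m=bot.camera_model("wrist");save("wrist","w2");print(proj("w",[[490,215.6,61]],m))
E
```

```text
5.025 [0.4296 0.292  2.4426 3.6758 0.4074 1.2787] [420.86 206.28 115.43] [-3.1389  0.784  -2.998 ] 59.60260968950908 0.0 [ 0.8 -0.9 -0.1]
(array([-0.9, -0.1, -0.4]), array([ 0.2 , -0.08,  0.35])) (array([ -1.1,  -0.5, 109.6]), array([ 0.2 , -0.08,  0.35]))
[[312.41843779 220.03459815]]
```

View pics/w2.png

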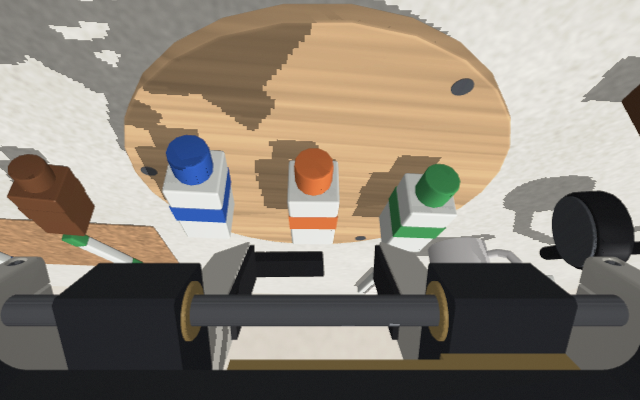

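The orange cap at (314,170) is centred between the fingers (252 and 376), and the neighbours are clear. Next I approach along the tool axis and close.

>>> servo_tool(deltas=[[[-0.001,0,0.03],[0,0,0.3]],[[0,0,0.03],[0,0,0]],[[0,0,0.025],[0,0,0]],[[0,-0.0005,0.0175],[0,0,0]],[[0,0,0.007],[0,0,0]],[[0,0,0],[0,0,0]]])

```text
time: 5.82
tool_pos: [500.3, 217.6, 40.3]
tcp_rot: [3.137, 0.788, -3.007]
contact_force: [-0.4, 0.7, 0.2]
grip_width: 59.2
finger_force: 0.0
```

>>> servo_tool(deltas=[[[0,0,0],[0,0,0]],[[0,0,0],[0,0,0]],[[0,0,0],[0,0,0]],[[0,0,0],[0,0,0]],[[0,0,0],[0,0,0]],[[0,0,0],[0,0,0]]], fingers=0.0)

```text
time: 6.58
tool_pos: [499.8, 217.4, 40.5]
tcp_rot: [3.136, 0.788, -3.008]
contact_force: [-3.5, -1.0, 5.8]
grip_width: 35.8
finger_force: 30.0
```

```bash
python3 log.py
```

```text
6.575 [0.3601 0.586  2.3178 3.437  0.5582 1.4792] [499.81 217.43  40.52] [ 3.1364  0.7884 -3.008 ] 35.77771919419845 29.9785253405571 [-3.5 -1.   5.8]
```

>>> servo_tool(deltas=[[[-0.007,0,-0.007],[0,0,0]],[[-0.014,0,-0.014],[0,0,0]],[[-0.028,0,-0.028],[0,0,0]],[[-0.028,0,-0.028],[0,0,0]],[[-0.028,0,-0.028],[0,0,0]]])

```text
time: 7.2
tool_pos: [489.7, 224.0, 166.1]
tcp_rot: [-3.124, 0.83, -3.01]
contact_force: [0.1, -0.1, -1.5]
grip_width: 35.9
finger_force: 30.0
```

```bash
python3 log.py
cat > p2.py <<'E'
from plan import *
from h import bot
import sys
SX,SY,SW=460.1,-244.4,.0952; LX,LY=55.5,-56
a=np.radians(45);gx=-5;gz=28
# actual grasp point from measured grasp TCP
B=Rot.from_euler("xyz",[3.1364,.7884,-3.008]).as_matrix();ref=ref_lie(.1335)
RT=ref.T@B; rt=ref.T@(np.array([499.8,217.4,40.5])-np.array([490,215.6,25.]))  # TCP in refill frame
print("tcp in ref",rt.round(1))
def place(lx,ly,dz,yaw=SW): # lx: axis x relative stop; ly; dz foot height above plate
    Rr=ref_stand(yaw)
    c,s=np.cos(SW),np.sin(SW)
    u,v=LX+lx,LY+ly
    ax=np.array([SX+c*u-s*v,SY+s*u+c*v,4+dz+51])
    o=ax-Rr@np.array([0,0,18.])
    return o+Rr@rt,Rr@RT
E
cat > p2a.py <<'E'
from p2 import *
q0=np.array(bot.get_obs()["joint_positions"])
x,A=place(-50,0,150)
for q in ik(x,A,[[-1.06,.58,2.19,1.58,.71,-1.03]]):
  print(x.round(1),q.round(2))
  N=22;t=np.linspace(0,1,N+1)[:,None];Q=q0+(q-q0)*t;o,tr=rows(Q);print(lim(Q))
  for r,T in zip(o,tr):print(r,T,round(np.linalg.norm(r[0])*1000),round(np.linalg.norm(r[1]),1))
E
python3 p2a.py
```

```text
7.2 [0.4217 0.2517 2.2503 4.1005 0.2822 0.8305] [489.73 224.   166.1 ] [-3.1237  0.8295 -3.0097] 35.912580320016474 29.965563118457794 [ 0.1 -0.1 -1.5]
tcp in ref [10.   0.5 15.5]
[ 473.4 -299.9  195. ] [-1.1   0.29  2.01  1.07  0.84 -0.38]
[0.21 0.01 0.03 0.35 0.06 0.14]
[[-0.0275, -0.0302, 0.0093], [2.3, -2.8, -8.0]] [519. 197. 180.] 42 8.8
[[-0.0215, -0.0332, 0.0097], [2.4, -2.5, -8.1]] [545. 170. 195.] 41 8.8
[[-0.0149, -0.0349, 0.0098], [2.5, -2.1, -8.2]] [569. 143. 210.] 39 8.8
[[-0.0082, -0.0353, 0.0097], [2.5, -1.8, -8.3]] [590. 116. 225.] 38 8.9
[[-0.0015, -0.0343, 0.0094], [2.4, -1.4, -8.4]] [609.  90. 240.] 36 8.8
[[0.0049, -0.032, 0.0087], [2.2, -1.1, -8.5]] [625.  63. 254.] 34 8.8
[[0.0106, -0.0284, 0.0079], [2.0, -0.8, -8.6]] [638.  38. 266.] 31 8.9
[[0.0155, -0.0237, 0.0067], [1.7, -0.6, -8.7]] [649.  13. 277.] 29 8.9
[[0.0193, -0.0182, 0.0053], [1.3, -0.5, -8.7]] [657. -11. 286.] 27 8.8
[[0.0218, -0.0119, 0.0037], [1.0, -0.5, -8.7]] [662. -35. 293.] 25 8.8
[[0.023, -0.0052, 0.0018], [0.6, -0.5, -8.7]] [664. -58. 297.] 24 8.7
[[0.0227, 0.0015, -0.0002], [0.2, -0.6, -8.7]] [664. -81. 299.] 23 8.7
[[0.021, 0.0082, -0.0024], [-0.2, -0.9, -8.6]] [ 661. -103.  299.] 23 8.6
[[0.0178, 0.0143, -0.0047], [-0.5, -1.2, -8.5]] [ 654. -125.  295.] 23 8.6
[[0.0134, 0.0197, -0.0069], [-0.7, -1.5, -8.3]] [ 645. -147.  290.] 25 8.5
[[0.0078, 0.0241, -0.0092], [-0.9, -2.0, -8.1]] [ 632. -169.  281.] 27 8.4
[[0.0013, 0.0273, -0.0114], [-1.0, -2.4, -7.8]] [ 615. -192.  270.] 30 8.2
[[-0.0059, 0.0291, -0.0133], [-1.0, -2.9, -7.6]] [ 595. -214.  258.] 33 8.2
[[-0.0135, 0.0294, -0.0151], [-0.8, -3.4, -7.3]] [ 571. -236.  243.] 36 8.1
[[-0.0212, 0.0282, -0.0166], [-0.6, -3.8, -6.9]] [ 543. -258.  228.] 39 7.9
[[-0.0287, 0.0254, -0.0177], [-0.3, -4.2, -6.5]] [ 510. -279.  212.] 42 7.7
[[-0.0357, 0.0212, -0.0185], [0.1, -4.6, -6.2]] [ 473. -300.  195.] 45 7.7
```

>>> servo_tool(deltas=[[[-0.0275,-0.03,0.0095],[2.3,-2.8,-8.0]],[[-0.0215,-0.033,0.0095],[2.4,-2.5,-8.1]],[[-0.015,-0.035,0.01],[2.5,-2.1,-8.2]],[[-0.008,-0.0355,0.0095],[2.5,-1.8,-8.3]],[[-0.0015,-0.0345,0.0095],[2.4,-1.4,-8.4]],[[0.005,-0.032,0.0085],[2.2,-1.1,-8.5]],[[0.0105,-0.0285,0.008],[2.0,-0.8,-8.6]],[[0.0155,-0.0235,0.0065],[1.7,-0.6,-8.7]],[[0.0195,-0.018,0.0055],[1.3,-0.5,-8.7]],[[0.022,-0.012,0.0035],[1.0,-0.5,-8.7]],[[0.023,-0.005,0.002],[0.6,-0.5,-8.7]],[[0.0225,0.0015,0],[0.2,-0.6,-8.7]]])

```text
time: 8.7
tool_pos: [664.2, -81.0, 296.9]
tcp_rot: [-1.914, -0.295, -1.494]
contact_force: [0.7, 0.3, -1.7]
grip_width: 35.9
finger_force: 30.0
```

```bash
python3 log.py; sed -i 's/N=22/N=11/' p2a.py; python3 p2a.py
```

```text
8.7 [-0.4062  0.2784  2.1177  2.4547  0.5865  0.1597] [664.21 -81.04 296.87] [-1.9136 -0.2948 -1.494 ] 35.8817282075851 29.96740758419037 [ 0.7  0.3 -1.7]
tcp in ref [10.   0.5 15.5]
[ 473.4 -299.9  195. ] [-1.1   0.29  2.01  1.07  0.84 -0.38]
[0.2  0.   0.03 0.32 0.06 0.12]
[[0.0191, 0.0071, -0.0022], [-0.1, -0.8, -7.8]] [ 661. -101.  297.] 20 7.8
[[0.0165, 0.0122, -0.0041], [-0.4, -1.0, -7.7]] [ 656. -121.  294.] 21 7.8
[[0.013, 0.0168, -0.0059], [-0.6, -1.3, -7.5]] [ 648. -141.  290.] 22 7.6
[[0.0087, 0.0206, -0.0078], [-0.7, -1.6, -7.4]] [ 637. -161.  283.] 24 7.6
[[0.0035, 0.0236, -0.0096], [-0.8, -2.0, -7.2]] [ 624. -182.  274.] 26 7.5
[[-0.0022, 0.0256, -0.0114], [-0.9, -2.4, -7.0]] [ 607. -202.  264.] 28 7.5
[[-0.0083, 0.0265, -0.0129], [-0.8, -2.8, -6.7]] [ 587. -222.  252.] 31 7.3
[[-0.0146, 0.0263, -0.0143], [-0.7, -3.2, -6.5]] [ 564. -242.  239.] 33 7.3
[[-0.0209, 0.025, -0.0154], [-0.5, -3.6, -6.2]] [ 537. -262.  225.] 36 7.2
[[-0.0271, 0.0225, -0.0163], [-0.2, -3.9, -5.9]] [ 507. -281.  210.] 39 7.1
[[-0.0328, 0.019, -0.0168], [0.1, -4.2, -5.5]] [ 473. -300.  195.] 41 6.9
```

>>> servo_tool(deltas=[[[0.019,0.007,-0.002],[-0.1,-0.8,-7.8]],[[0.0165,0.012,-0.004],[-0.4,-1.0,-7.7]],[[0.013,0.017,-0.006],[-0.6,-1.3,-7.5]],[[0.0085,0.0205,-0.008],[-0.7,-1.6,-7.4]],[[0.0035,0.0235,-0.0095],[-0.8,-2.0,-7.2]],[[-0.002,0.0255,-0.0115],[-0.9,-2.4,-7.0]],[[-0.0085,0.0265,-0.013],[-0.8,-2.8,-6.7]],[[-0.0145,0.0265,-0.0145],[-0.7,-3.2,-6.5]],[[-0.021,0.025,-0.0155],[-0.5,-3.6,-6.2]],[[-0.027,0.0225,-0.0165],[-0.2,-3.9,-5.9]],[[-0.033,0.019,-0.017],[0.1,-4.2,-5.5]],[[0,0,0],[0,0,0]],[[0,0,0],[0,0,0]]])

```text
time: 10.32
tool_pos: [473.2, -297.9, 194.7]
tcp_rot: [3.141, -0.784, 0.09]
contact_force: [-0.2, 0.7, -0.5]
grip_width: 35.9
finger_force: 30.0
```

```bash
python3 log.py
python3 - <<'E'
from h import *
import pickle
m=bot.camera_model("wrist");save("wrist","w3");pickle.dump(m,open("w3.pkl","wb"));print(m["xyz"],bot.get_obs()["tool_pos"])
from p2 import place
from goto import delta
print(delta(*place(-50,0,150)))
E
```

```text
10.325 [-1.0957  0.2909  2.0103  1.0793  0.8364 -0.3766] [ 473.24 -297.89  194.72] [ 3.1415 -0.7841  0.0899] 35.92384784186097 29.968945384025574 [-0.2  0.7 -0.5]
[ 420.21194619 -301.74610746  364.5825345 ] [ 473.39257369 -297.56297979  194.66973791]
tcp in ref [10.   0.5 15.5]
(array([ 0.1,  2.3, -0.4]), array([-0.11, -0.09, -0.19]))
```

View pics/w3.png

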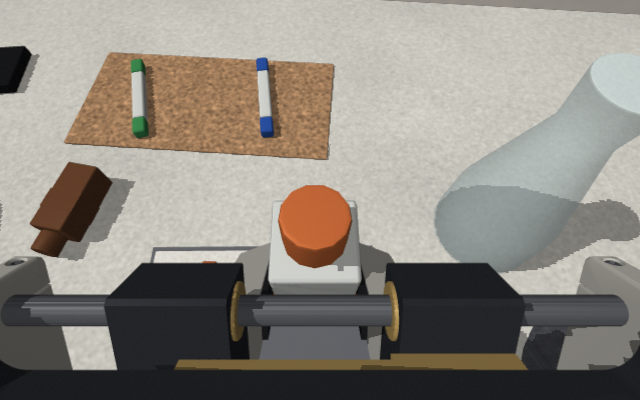

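Run:
```python
from p2 import *
from goto import delta
for lx,dz in((-32,60),(-32,4),(-18,4)):
    x,A=place(lx,0,dz);print(lx,dz,x.round(1),[q.round(2) for q in ik(x,A,[[-1.09,.29,2.01,1.08,.84,-.38]])],delta(x,A))
```

```text
tcp in ref [10.   0.5 15.5]
-32 60 [ 491.4 -298.2  105. ] [array([-1.06,  0.48,  2.07,  1.33,  0.72, -0.7 ])] (array([-50.7,   2.2,  76.1]), array([-0.11, -0.09, -0.19]))
-32 4 [ 491.4 -298.2   49. ] [array([-1.06,  0.61,  2.09,  1.51,  0.7 , -0.93])] (array([-90.2,   2.2, 115.7]), array([-0.11, -0.09, -0.19]))
-18 4 [ 505.3 -296.8   49. ] [array([-1.02,  0.62,  2.07,  1.52,  0.69, -0.91])] (array([-80.3,   2.1, 125.6]), array([-0.11, -0.09, -0.19]))
```

>>> servo_tool(deltas=[[[-0.015,0.001,0.022],[0,0,-0.2]],[[-0.018,0.001,0.027],[0,0,0]],[[-0.018,0,0.027],[0,0,0]],[[-0.016,0,0.016],[0,0,0]],[[-0.012,0,0.012],[0,0,0]],[[-0.007,0,0.007],[0,0,0]],[[-0.004,0,0.004],[0,0,0]],[[0,0,0],[0,0,0]],[[0,0,0],[0,0,0]]])

```text
time: 11.5
tool_pos: [490.8, -298.7, 49.8]
tcp_rot: [3.137, -0.784, 0.097]
contact_force: [-0.2, -1.1, -1.6]
grip_width: 36.0
finger_force: 30.0
```

```bash
python3 log.py
python3 - <<'E'
from p2 import *
from goto import delta
print(delta(*place(-32,0,4)),delta(*place(-18,0,1)))
from h import *
save("side","s4");im=cv2.imread("pics/s4.png")
cv2.imwrite("pics/s4c.png",cv2.resize(im[130:250,290:430],None,fx=5,fy=5,interpolation=cv2.INTER_CUBIC))
E
```

```text
11.5 [-1.0582  0.6082  2.093   1.5082  0.7011 -0.9282] [ 490.77 -298.7    49.81] [ 3.1371 -0.7836  0.0967] 36.04326599742235 29.969044625759125 [-0.2 -1.1 -1.6]
tcp in ref [10.   0.5 15.5]
(array([-0.1, -0.5,  1. ]), array([-0.11, -0.07,  0.06])) (array([ 7.7, -0.5, 13. ]), array([-0.11, -0.07,  0.06]))
```

View pics/s4c.png

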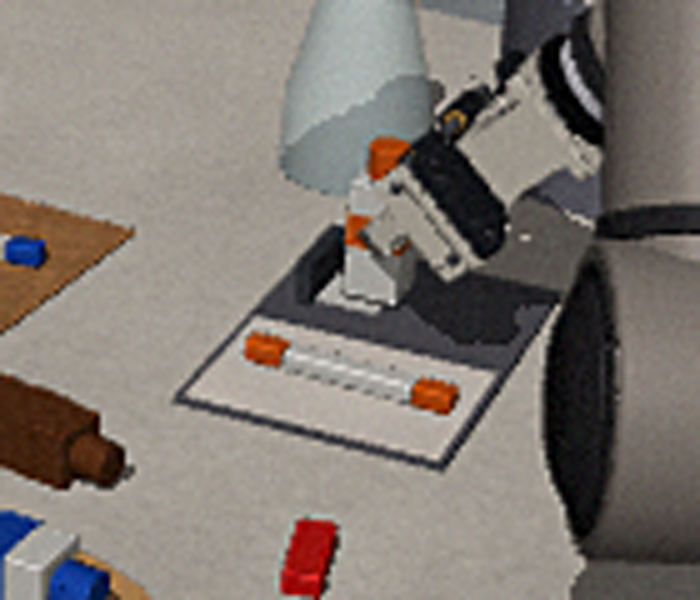

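The refill hangs upright over the white square, just in front of the dark stop (crop pixel about (330,260)). I'll feel for the plate first, then the fence.

>>> servo_tool(deltas=[[[-0.001,0,0.001],[0,0,0]],[[-0.001,0,0.001],[0,0,0]],[[0,0,0],[0,0,0]]])

```text
time: 11.92
tool_pos: [490.4, -298.7, 46.4]
tcp_rot: [3.138, -0.783, 0.096]
contact_force: [-0.4, -0.1, -0.8]
grip_width: 35.9
finger_force: 30.0
```

>>> servo_tool(deltas=[[[-0.0005,0,0.0005],[0,0,0]],[[0,0,0],[0,0,0]]])

```text
time: 12.18
tool_pos: [490.5, -298.7, 45.8]
tcp_rot: [3.138, -0.783, 0.096]
contact_force: [-0.1, 0.2, -1.5]
grip_width: 35.5
finger_force: 30.0
```

>>> servo_tool(deltas=[[[-0.0005,0,0.0005],[0,0,0]],[[0,0,0],[0,0,0]]])

```text
time: 12.42
tool_pos: [490.5, -298.6, 45.0]
tcp_rot: [3.138, -0.783, 0.096]
contact_force: [0.5, 0.1, -1.0]
grip_width: 36.0
finger_force: 30.0
```

>>> servo_tool(deltas=[[[-0.0005,0,0.0005],[0,0,0]],[[0,0,0],[0,0,0]]])

```text
time: 12.68
tool_pos: [490.6, -298.7, 44.7]
tcp_rot: [3.138, -0.784, 0.096]
contact_force: [-1.2, 0.7, 1.5]
grip_width: 35.9
finger_force: 30.0
```

>>> servo_tool(deltas=[[[-0.0005,0,0.0005],[0,0,0]],[[0,0,0],[0,0,0]]])

```text
time: 12.92
tool_pos: [490.8, -298.7, 44.7]
tcp_rot: [3.137, -0.785, 0.097]
contact_force: [-4.1, 1.4, 9.4]
grip_width: 35.7
finger_force: 30.0
```

>>> servo_tool(deltas=[[[-0.0005,0,0.0005],[0,0,0]],[[0,0,0],[0,0,0]]])

```text
time: 13.18
tool_pos: [491.0, -298.7, 44.7]
tcp_rot: [3.137, -0.786, 0.097]
contact_force: [-7.8, 1.5, 15.4]
grip_width: 35.7
finger_force: 30.0
```

>>> servo_tool(deltas=[[[0.0015,0,-0.0015],[0,0,0]],[[0.0032,0,0.0032],[0,0,0]],[[0.0032,0,0.0032],[0,0,0]],[[0,0,0],[0,0,0]]])

```text
time: 13.68
tool_pos: [499.9, -297.6, 44.8]
tcp_rot: [3.138, -0.783, 0.096]
contact_force: [0.0, -0.4, -0.9]
grip_width: 35.5
finger_force: 30.0
```

>>> servo_tool(deltas=[[[0.0007,0,0.0007],[0,0,0]],[[0.0007,0,0.0007],[0,0,0]],[[0,0,0],[0,0,0]]])

```text
time: 14.05
tool_pos: [501.5, -297.6, 45.0]
tcp_rot: [3.138, -0.783, 0.096]
contact_force: [0.6, 1.6, -1.7]
grip_width: 36.0
finger_force: 30.0
```

>>> servo_tool(deltas=[[[0.0007,0,0.0007],[0,0,0]],[[0,0,0],[0,0,0]]])

```text
time: 14.3
tool_pos: [502.5, -297.6, 45.1]
tcp_rot: [3.138, -0.783, 0.096]
contact_force: [0.4, -0.0, -0.7]
grip_width: 35.6
finger_force: 30.0
```

>>> servo_tool(deltas=[[[0.0007,0,0.0007],[0,0,0]],[[0,0,0],[0,0,0]]])

```text
time: 14.55
tool_pos: [503.5, -297.4, 45.1]
tcp_rot: [3.138, -0.783, 0.096]
contact_force: [0.9, -0.3, -2.1]
grip_width: 35.9
finger_force: 30.0
```

Not at the fence yet (expected near x = 505), so I continue in 1 mm steps.

>>> servo_tool(deltas=[[[0.0007,0,0.0007],[0,0,0]],[[0,0,0],[0,0,0]]])

```text
time: 14.8
tool_pos: [504.5, -297.3, 45.1]
tcp_rot: [3.138, -0.783, 0.096]
contact_force: [0.8, -0.1, -1.3]
grip_width: 35.8
finger_force: 30.0
```

>>> servo_tool(deltas=[[[0.0007,0,0.0007],[0,0,0]],[[0,0,0],[0,0,0]]])

```text
time: 15.05
tool_pos: [505.5, -297.2, 45.1]
tcp_rot: [3.138, -0.783, 0.096]
contact_force: [0.3, 0.1, -1.0]
grip_width: 35.9
finger_force: 30.0
```

>>> servo_tool(deltas=[[[0.0007,0,0.0007],[0,0,0]],[[0,0,0],[0,0,0]]])

```text
time: 15.3
tool_pos: [506.5, -297.2, 45.1]
tcp_rot: [3.138, -0.783, 0.096]
contact_force: [0.3, -0.1, -1.9]
grip_width: 35.7
finger_force: 30.0
```

>>> servo_tool(deltas=[[[0.0007,0,0.0007],[0,0,0]],[[0,0,0],[0,0,0]]])

```text
time: 15.55
tool_pos: [507.2, -297.1, 45.0]
tcp_rot: [3.138, -0.783, 0.096]
contact_force: [-2.6, -0.1, -1.1]
grip_width: 35.7
finger_force: 30.0
```

>>> servo_tool(deltas=[[[0.0007,0,0.0007],[0,0,0]],[[0,0,0],[0,0,0]]])

```text
time: 15.8
tool_pos: [507.3, -297.1, 44.8]
tcp_rot: [3.138, -0.781, 0.095]
contact_force: [-11.5, -0.4, 3.1]
grip_width: 35.5
finger_force: 30.0
```

>>> servo_tool(deltas=[[[0.0007,0,0.0007],[0,0,0]],[[0,0,0],[0,0,0]]])

```text
time: 16.05
tool_pos: [507.4, -297.1, 44.8]
tcp_rot: [3.138, -0.78, 0.095]
contact_force: [-20.5, -0.4, 10.2]
grip_width: 35.8
finger_force: 30.0
```

>>> servo_tool(deltas=[[[-0.0012,0,-0.0012],[0,0,0]],[[0,0,0],[0,0,0]]])

```text
time: 16.3
tool_pos: [507.3, -297.2, 45.0]
tcp_rot: [3.138, -0.783, 0.095]
contact_force: [-6.6, -0.7, 2.1]
grip_width: 35.8
finger_force: 30.0
```

>>> servo_tool(deltas=[[[-0.0003,0,-0.0003],[0,0,0]],[[-0.0003,0,0.0003],[0,0,0]],[[0,0,0],[0,0,0]]])

```text
time: 16.68
tool_pos: [507.3, -297.2, 44.7]
tcp_rot: [3.138, -0.783, 0.096]
contact_force: [-5.2, -1.7, 1.8]
grip_width: 36.1
finger_force: 30.0
```

>>> servo_tool(deltas=[[[0,0,0],[0,0,0]],[[0,0,0],[0,0,0]],[[0,0,0],[0,0,0]],[[0,0,0],[0,0,0]]], fingers=0.6)

```text
time: 17.18
tool_pos: [507.4, -297.1, 44.7]
tcp_rot: [3.138, -0.783, 0.096]
contact_force: [0.6, 0.1, 0.2]
grip_width: 55.0
finger_force: 0.0
```

Run:
```python
from h import *
save("side","s5");im=cv2.imread("pics/s5.png")
cv2.imwrite("pics/s5c.png",cv2.resize(im[130:220,340:430],None,fx=6,fy=6,interpolation=cv2.INTER_CUBIC))
```

```text
(no output)
```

View pics/s5c.png

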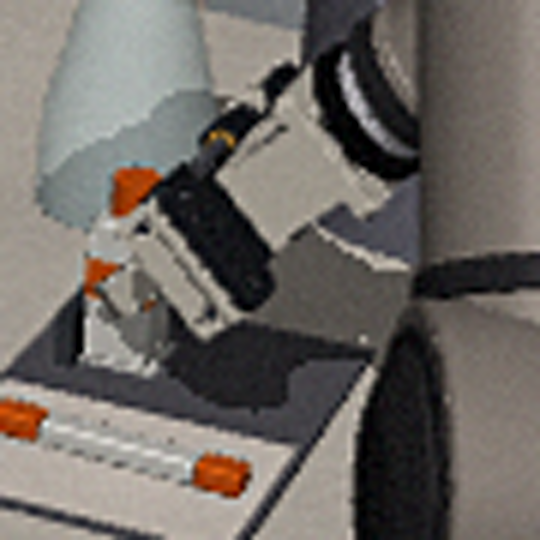

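The refill stands against the stop and the fingers are open. Next I retract along the tool axis.

>>> servo_tool(deltas=[[[0,0,-0.005],[0,0,0]],[[0,0,-0.015],[0,0,0]],[[0,0,-0.025],[0,0,0]],[[0,0,-0.03],[0,0,0]],[[0,0,-0.03],[0,0,0]],[[0.02,0,-0.02],[0,0,0]],[[0.02,0,-0.02],[0,0,0]],[[0,0,0],[0,0,0]]])

```text
time: 18.23
tool_pos: [433.7, -304.5, 177.6]
tcp_rot: [3.132, -0.784, 0.1]
contact_force: [0.2, -0.3, 0.1]
grip_width: 54.7
finger_force: 0.0
```

```bash
python3 log.py
python3 - <<'E'
from h import *
import pickle
m=bot.camera_model("wrist");w=save("wrist","w6");save("side","s6");t=save("top","t6")
pickle.dump(m,open("w6.pkl","wb"))
w=cv2.imread("pics/w6.png");s=cv2.imread("pics/s6.png");t=cv2.imread("pics/t6.png")
a=cv2.resize(w,(640,400))
b=cv2.resize(s[140:320,200:430],None,fx=.8*200/144,fy=.8*200/144)
c=cv2.resize(t[150:270,165:345],None,fx=200/120,fy=200/120)
o=np.zeros((600,700,3),np.uint8);o[:400,:640]=a;o[400:,:b.shape[1]]=b;o[400:,300:300+c.shape[1]]=c
cv2.imwrite("pics/f6.png",o)
E
```

```text
18.225 [-1.1952  0.2946  2.0756  1.0949  0.8659 -0.5106] [ 433.7  -304.5   177.58] [ 3.1318 -0.7844  0.1001] 54.69953997216267 0.0 [ 0.2 -0.3  0.1]
```

View pics/f6.png

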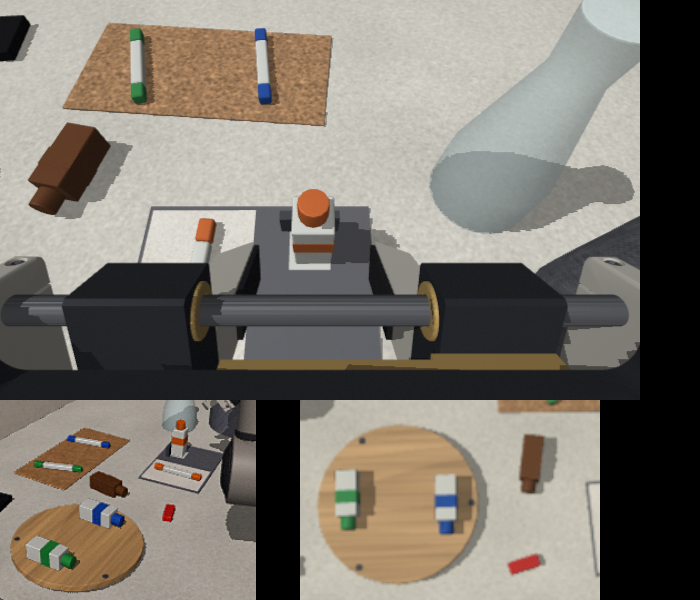

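The refill stands upright and flush at the stop (wrist image about (313,235)). Green and blue are still lying on the turntable and the markers are in place, so I'm handing in.

```bash
python3 -c "
from plant import bot
print(bot.close_job())"
```

```text
the job is handed in; nothing more can be done
None
```

The orange refill, matching the orange marker on the job sheet, stands cap up on the white square against the steel stop, with the other two refills still on the turntable. The job is handed in; no verdict was returned.

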